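Hold a model locomotive over the test track

ROBOT

A 6-joint arm with a two-finger parallel gripper is mounted at the origin on the work surface. World frame = base frame: x ahead of the robot, y to its left, z up, the work surface at z = 0. Lengths are in m, angles in rad, forces in N, time in s.
With the tool pointing down it reaches from about 0.35 to 0.85 m from the base axis. Payload 8.1 kg.
Tool frame: the origin (TCP) lies at the very end of the fingers, on their centre line; the grasp point (between the pads) lies 19 mm behind it; z points along the fingers, y is the direction in which the jaws open and shut (so a half turn about z gives the same grasp; the last joint's range is limited). The gripper opens to 93 mm and grips with 3 to 60 N. Pads are 15 mm wide; open, the fingers measure 128 mm over their backs; the gripper's body (75 mm by 188 mm) begins 65 mm behind the grasp point.
Start: joints at [-1.212, 0.13, 1.488, -0, 1.523, -0.085], TCP at [0.258, -0.542, 0.219] pointing down, gripper open.
Joint ranges: [-2.96, 2.96], [-0.89, 2.26], [0.02, 2.5], [-1.34, 4.48], [0, 2.73], [-2.66, 2.66]. Speed limits (rad/s): [2.39, 2.39, 2.79, 3.14, 3.14, 3.14].

INTERFACE

Orientations are given as a rotation vector (axis times angle).
In Python, from plant import robot gives the robot as it stands.
- The arm moves only by the shell command python3 -m inch 'ROWS' [FORCE]. ROWS is JSON, a list that holds one entry, the list of rows, each a list of 7 numbers: the shift along the tool's x, y, z in cm, then the turn, a rotation vector about the tool's x, y, z in degrees, then the gripper command: -1 is fully open, 1 is shut, values between are in proportion. A call has 1 to 5 rows; each row shifts and turns the commanded pose from where the row before left it, along the tool's axes as they then stand; what a row does not reach is not made up. A row lasts 1/10 s, in which the tool goes at most 50 mm and 8.59 degrees, less where a joint would pass 70% of its speed; a pose out of reach is approached as far as the arm can. A call with a gripper value outside its range is refused whole. The fingers move at their own pace and stop on an object; FORCE is the grip in N (left out, the last holds). Time passes only in rows, so rows that do not move let the fingers close. It gives the time, the measured TCP pose, the force and the opening at its end, in the units of the state.
- robot.read_state(): the state, without advancing time (a new reading comes with each control period).
- robot.read_camera(name): name is "side" or "top" or "wrist"; returns a dict with "image" (480x640x3 uint8, blue, green, red), "K" (3x3 intrinsics, pixels), "R" (3x3) and "t" (3): a world point X has camera coordinates R X + t; the wrist camera has in their place "tool_from_camera" (4x4, takes a point from camera to tool coordinates, whose origin is the TCP and whose axes are the flange's). Camera axes: x right, y down, z forward; pixel columns grow to the right and rows downward; lengths in m; the calibration is good to about 2 mm. The wrist camera is an equidistant fisheye: a pixel r from the principal point sees the ray r / f radians off the axis. A picture is of the moment at which its call begins: read the wrist's pose just before it. There is no depth.
- robot.close_job(): hands the job in, once; it reports no verdict.
The state is a dict: "t": time; "q": joint angles; "dq": joint speeds; "joint_torque": joint torques, N m; "tool_pos": TCP position; "orientation": TCP orientation; "force": force on the tool from outside, world axes, zero at the start; "wrist_torque": the same for the moment, N m; "opening": finger opening in m.
Only numpy, scipy, OpenCV 4.12 (cv2) and the standard library are available. Lean on these libraries where they do the work, as an engineer would, in place of code of your own. Each camera call takes 0.05 s, during which the arm holds its last target. There are 200 camera calls.

TASK

First press the red and the black plug fully home in the grey feeder box. Then pick up the blue locomotive, lift it higher than the top of the test board's brick wall and bring it over to the test track, and finish still holding it there: upright, lined up with the rails (either way round), its middle over the yellow sleeper and its wheels about a centimetre above the rails. The locomotive must never touch the test board, and the wagon, mug, solder reel and bottle are to be left where they are.

Things in the scene. Friction and masses are not known exactly. Their poses are not given: they have to be found in the camera images.
- loco: Blue model locomotive, yellow ends and bands, 140 x 36 x 51 mm (x length, y width, z height), about 0.25 kg, loose, standing on its wheels on the bench. Origin: centre of its underside, level with the bottoms of the wheels. Its sides are flat and upright, 36 mm apart, from 14 to 48 mm above the origin: grip it across its width near the middle of its length. Both ends are alike.
- test_board: Fixed plywood board 340 x 220 x 18 mm. Origin: on its underside, below the middle of the track; x along the track (on y = 0), z up. Heights over the bench: rail tops 25 (rails 16.5 apart); platform 32, y = 30 to 95; on it low benches 38 and a hut 72 (x = 86 to 144, y = 61 to 95); red buffer stop 47 at x = 155 mm. For the brick wall see wall_top.
- stop_mark (a point): The middle of the yellow sleeper, on the track's centre line, at the height of the rail tops (25 mm above the bench). Axes as the test board: x along the rails, z up. The locomotive's middle belongs above this point. It lies at x = -40 mm of the test board.
- wall_top (a point): Middle of the top of the test board's brick wall, 85 mm above the bench, at y = -95 mm of the board. The wall is 26 mm thick and 306 mm long, along x. Axes as the test board.
- feeder: Fixed grey feeder box, 85 x 120 x 35 mm (x, y, z), with two black sockets on top, 3 mm high, 64 mm apart along y. Origin: centre of its underside.
- red_plug (a joint): How far the red plug has been pushed down into its socket: 0 = as loose as can be, 0.008 m = fully home against the stop. It moves straight down, has about 5 N of friction and stays where it is left.
- red_plug_top (a point): Centre of the flat top of the red plug, 22 x 24 mm, to be pressed straight down. Its top is 60 mm above the bench when home, up to 68 mm when loose.
- black_plug (a joint): The same for the black plug: 0 = loose, 0.008 m = fully home; about 5 N of friction.
- black_plug_top (a point): Centre of the flat top of the black plug, 22 x 24 mm, 60 mm above the bench when home, up to 68 mm when loose.
- wagon: Red-brown open model wagon, 100 x 34 x 38 mm, loose on the bench; not to be moved. It and the locomotive may have swapped places. Origin: centre of its underside, x along its length.
- mug: White mug, 82 mm across, 95 mm high, at the back; leave it alone. Origin: centre of its underside.
- solder_reel: Metal solder reel standing upright, 60 mm across, 45 mm high; leave it alone. Origin: centre of its underside.
- bottle: White plastic bottle with a red cap, 40 mm across, 100 mm high; leave it alone. Origin: centre of its underside.
Not all that is in view belongs to the job. What is meant by the loco is not green or turquoise, and is the larger of those in its own colour.

How it is judged:
By the outcome, as a careful person would: the job done as asked, in the order asked, and still so for the second after the job is handed in, while the arm keeps its last pose, push and grip.
It also fails if it takes over 50 s, if anything falls off the work surface, if the arm or the gripper's body presses on something with over 40 N, if the wrist force passes 120 N, or if a joint passes its speed limit or range.

## Working session

There is one attempt and no reset: what is moved stays moved. The work goes in short steps, Python scripts to look and compute and a shell command to move; the robot and the scene stay as the last step left them, time stands still between calls to the robot, and variables do not carry over. Pictures are saved under pics/ and viewed, about 8 in all and at most 12, crops included, and the job is handed in when it is done.

```bash
ls; mkdir -p pics
cat > h.py <<'E'
import numpy as np, cv2
from plant import robot
from scipy.spatial.transform import Rotation as Ro
def snap(n,f):
    c=robot.read_camera(n); cv2.imwrite(f'pics/{f}.png',c['image']); np.savez(f'pics/{f}.npz',**{k:np.array(v) for k,v in c.items()}); return c
def ray(c,u,v,z):
    K,R,t=[np.array(c[k]) for k in('K','R','t')]
    d=R.T@np.linalg.inv(K)@np.array([u,v,1.]); o=-R.T@t
    return o+d*(z-o[2])/d[2]
def proj(c,X):
    p=np.array(c['K'])@(np.array(c['R'])@np.array(X)+np.array(c['t'])); return p[:2]/p[2]
E
python3 - <<'E'
from h import *
s=robot.read_state(); print(s)
for n in('top','side'):
    c=snap(n,n+'1'); print(n,c['K'],-c['R'].T@c['t'])
E
```

```text
pics
{'t': 0.0, 'q': array([-1.21239598e+00,  1.31127383e-01,  1.48927517e+00, -3.60029484e-05,
        1.52297941e+00, -8.54363040e-02]), 'dq': array([ 2.58475304e-05,  5.59376481e-05,  8.33436466e-04, -8.51606436e-04,
        9.84441180e-04, -6.99562097e-04]), 'joint_torque': array([ 1.04030289e-03, -5.59834921e+01, -4.91759813e+01,  7.69338571e-02,
        3.54631653e-02, -1.56504716e-04]), 'tool_pos': array([ 0.25743533, -0.54134513,  0.21760987]), 'orientation': array([-3.06282637e+00, -6.91082248e-01,  4.38126373e-04]), 'force': array([-0.07960891, -0.04812588,  0.7745017 ]), 'wrist_torque': array([ 0.04582896,  0.03789615, -0.00037832]), 'opening': 0.09304687823629978}
top [[482.71159794   0.         312.01895945]
 [  0.         482.71159794 236.78231803]
 [  0.           0.           1.        ]] [0.45611963 0.00358521 0.95875085]
side [[483.90678118   0.         325.86488445]
 [  0.         483.90678118 237.39910211]
 [  0.           0.           1.        ]] [0.08513586 0.71178427 0.81965188]
```

View pics/top1.png

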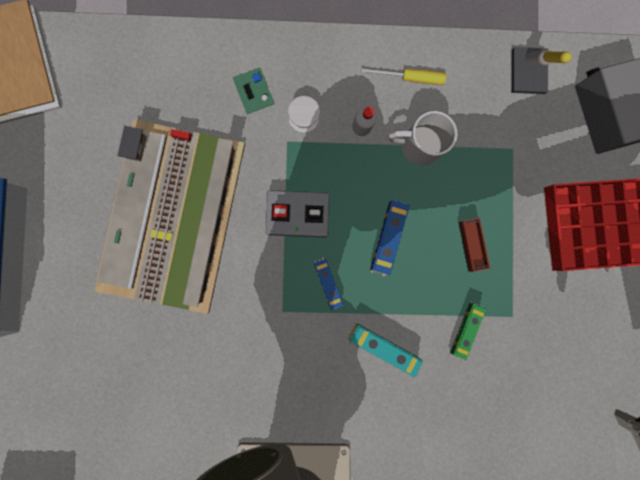

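View pics/side1.png

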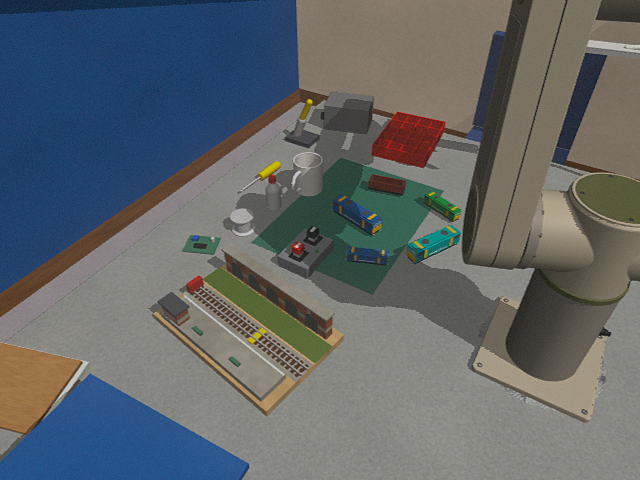

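Top view: the loco is the larger blue one at about (390,238), not the small blue one at (328,284). The red plug is at (281,212), the black plug at (314,213), the yellow sleeper at (161,236) and the wall at about (215,220). The wagon is at (475,245). The side view agrees.

```bash
cat > m.py <<'E'
from h import *
c=dict(np.load('pics/top1.npz')); im=c['image']; hsv=cv2.cvtColor(im,cv2.COLOR_BGR2HSV)
def comp(lo,hi,box):
    m=cv2.inRange(hsv,lo,hi); k=np.zeros_like(m); x0,y0,x1,y1=box; k[y0:y1,x0:x1]=m[y0:y1,x0:x1]; return k
def rect(m,z,name):
    cn=max(cv2.findContours(cv2.morphologyEx(m,cv2.MORPH_CLOSE,np.ones((5,5))),0,2)[0],key=cv2.contourArea)
    P=np.array([ray(c,u,v,z)[:2] for u,v in cn[:,0,:]],np.float32)
    r=cv2.minAreaRect(P*1000); print(name,r, cv2.minAreaRect(cn)); return r
b=(360,190,420,285)
rect(comp((105,100,40),(130,255,255),b)|comp((18,90,80),(35,255,255),b),.048,'loco')
b=(145,225,178,248); rect(comp((22,120,120),(35,255,255),b),.023,'sleeper')
rect(comp((0,120,60),(8,255,255),(268,200,296,225)),.068,'red')
rect(comp((0,0,0),(180,255,40),(303,203,326,224)),.065,'black')
a=cv2.resize(im[185:290,260:420],None,fx=5,fy=5,interpolation=cv2.INTER_CUBIC)
cv2.imwrite('pics/crop1.png',a[:, :800])
a=cv2.resize(im[115:320,90:250],None,fx=2.9,fy=2.9,interpolation=cv2.INTER_CUBIC); cv2.imwrite('pics/crop2.png',a)
E
python3 m.py
```

```text
loco ((510.80316162109375, -173.16162109375), (37.4349479675293, 138.48829650878906), 75.036865234375) ((389.70758056640625, 236.77359008789062), (19.64255714416504, 72.5263671875), 15.94539737701416)
sleeper ((503.6195983886719, 264.95477294921875), (38.56410598754883, 14.31070327758789), 80.15091705322266) ((160.71156311035156, 234.94232177734375), (20.199962615966797, 7.452413558959961), 11.309932708740234)
red ((551.5497436523438, 36.6341438293457), (22.311298370361328, 24.022891998291016), 1.615891933441162) ((279.5, 211.0), (12.0, 13.0), 90.0)
black ((548.1326904296875, -26.536354064941406), (29.9322566986084, 31.644893646240234), 1.369694709777832) ((313.5, 214.0), (16.0, 17.0), 90.0)
```

View pics/crop1.png

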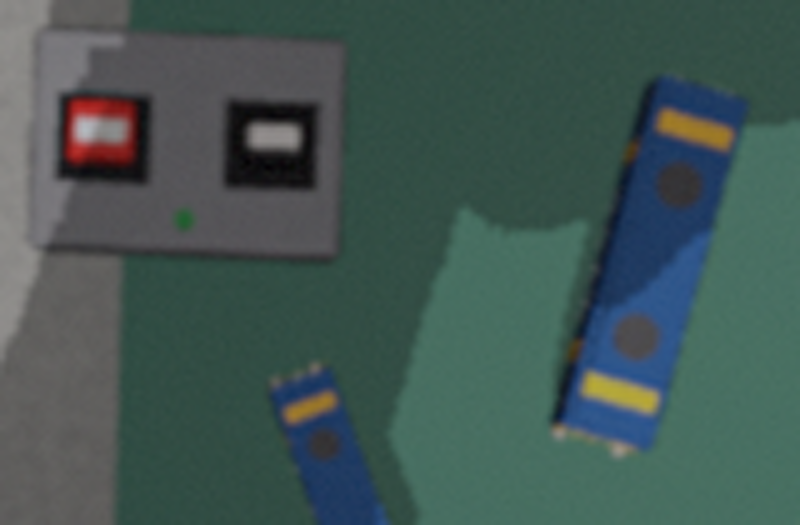

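View pics/crop2.png

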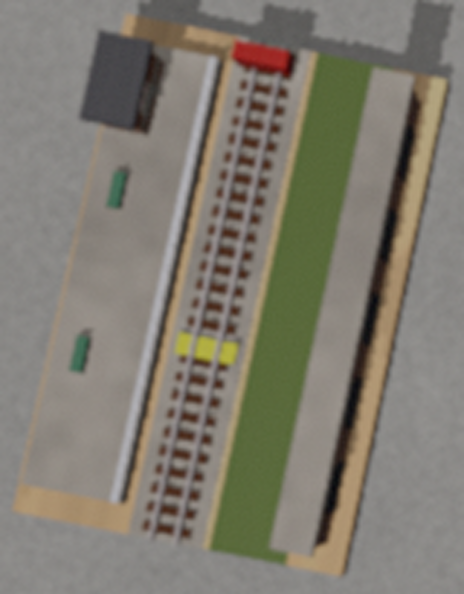

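Crop 1: the loco's roof bands are centred at crop (695,130) and (621,392), and the white label marks on the plugs at (100,130) and (274,137). Crop 2: the sleeper is centred at (206,348), and the track runs from about (167,530) to (263,60).

```bash
cat > m2.py <<'E'
from m import *
print('----')
def cen(m):
    n,l,s,ct=cv2.connectedComponentsWithStats(m); i=np.argsort(-s[1:,4])+1; return [(ct[j],s[j,4]) for j in i[:4] if s[j,4]>5]
# roof bands
ys=cen(comp((18,110,80),(35,255,255),(372,190,415,285))); print(ys)
P=[ray(c,*p,.0505) for p,_ in ys[:2]]; d=P[0]-P[1]; print('loco mid',(P[0]+P[1])/2,'sep',np.linalg.norm(d),'yaw',np.degrees(np.arctan2(d[1],d[0])))
W=[]
for n,b in(('red',(270,203,292,220)),('black',(305,205,325,222))):
    q=cen(comp((0,0,120),(180,60,255),b)); print(n,q[:2]); W.append(ray(c,*q[0][0],.066)); print(W[-1])
print('sep',np.linalg.norm(W[0]-W[1]))
ye=cen(comp((22,120,120),(35,255,255),(145,225,178,248))); print('sleeper',[(p,a,ray(c,*p,.022)) for p,a in ye])
# track line: from rails crop ends
f=lambda u,v,z:ray(c,90+(u+.5)/2.9-.5,115+(v+.5)/2.9-.5,z)
A,B=f(167,530,.025),f(263,60,.025); d=B-A; print('track yaw',np.degrees(np.arctan2(d[1],d[0])),A,B)
A,B=f(272,551,.085),f(372,67,.085); d=B-A; print('wall yaw',np.degrees(np.arctan2(d[1],d[0])),np.linalg.norm(d))
A,B=f(316,555,.085),f(414,74,.085); d=B-A; print('wall yaw',np.degrees(np.arctan2(d[1],d[0])),np.linalg.norm(d))
# side view
s=dict(np.load('pics/side1.npz')); h2=cv2.cvtColor(s['image'],cv2.COLOR_BGR2HSV)
m=cv2.inRange(h2,(22,120,120),(35,255,255)); k=np.zeros_like(m); k[322:350,240:275]=m[322:350,240:275]
q=cen(k); print('side sleeper',[(p,a,ray(s,*p,.022)) for p,a in q])
S=s['image']; cv2.imwrite('pics/crop3.png',cv2.resize(S[180:280,270:400],None,fx=6,fy=6,interpolation=cv2.INTER_CUBIC))
E
python3 m2.py | sed -n '/----/,$p'
```

```text
----
[(array([398.44230769, 210.48076923]), np.int32(52)), (array([383.4375, 263.1875]), np.int32(48))]
loco mid [ 0.51045533 -0.17498321  0.0505    ] sep 0.10437541854045175 yaw -14.989415668985371
red [(array([279.5, 210.5]), np.int32(40)), (array([270., 206.]), np.int32(7))]
[0.55268232 0.03673805 0.066     ]
black [(array([314.25  , 211.5625]), np.int32(32))]
[ 0.55254684 -0.0277764   0.066     ]
sep 0.06451459193310254
sleeper [(array([160.04545455, 234.81818182]), np.int32(44), array([0.50386725, 0.26647277, 0.022     ])), (array([168.30555556, 236.30555556]), np.int32(36), array([0.50142526, 0.25060837, 0.022     ])), (array([152.66666667, 233.14814815]), np.int32(27), array([0.5067046 , 0.28066205, 0.022     ]))]
track yaw -9.040635618617424 [0.38375678 0.28471338 0.025     ] [0.69818709 0.23468389 0.025     ]
wall yaw -9.430294009988534 0.3076254280673828
wall yaw -9.378465873487356 0.30583645638378043
side sleeper [(array([257., 335.]), np.int32(37), array([0.50274073, 0.26402164, 0.022     ])), (array([251.41666667, 340.02777778]), np.int32(36), array([0.50495761, 0.27966575, 0.022     ])), (array([262.44444444, 330.55555556]), np.int32(27), array([0.4998565 , 0.24941162, 0.022     ]))]
```

View pics/crop3.png

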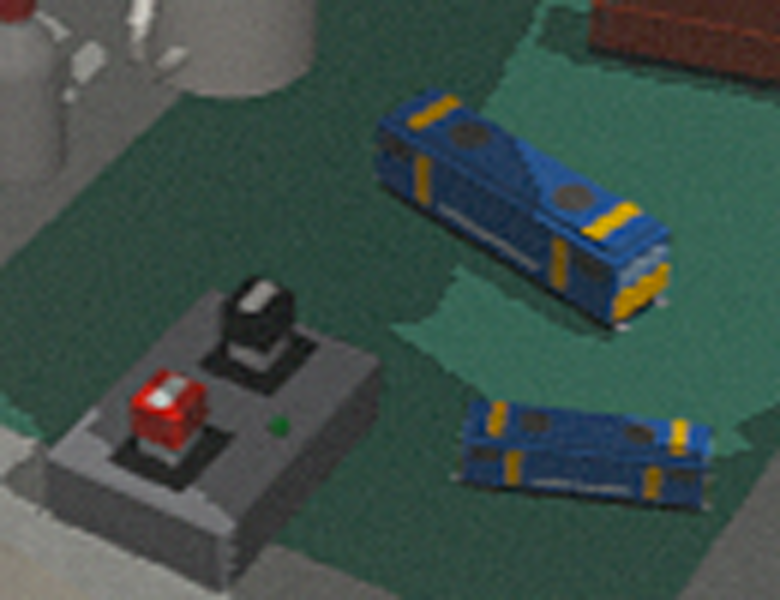

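Crop 3: the red plug's top is at about (167,390), clearly raised, and the black plug's top at (259,296). The two views agree on the sleeper to within about 2 mm. Next: a helper that turns a goal into tool-axis shifts.

```bash
cat > go.py <<'E'
import sys; from h import *
x,y,z,psi=map(float,sys.argv[1:5]); s=robot.read_state(); R=Ro.from_rotvec(s['orientation'])
G=Ro.from_euler('z',psi,degrees=True)*Ro.from_euler('x',180,degrees=True)
print('t',s['t'],'shift cm',np.round(R.inv().apply(np.array([x,y,z])-s['tool_pos'])*100,2),'turn deg',np.round((R.inv()*G).as_rotvec(degrees=True),2),'q',np.round(s['q'],2),'F',np.round(s['force'],1),'open',s['opening'])
E
python3 go.py .5527 .0367 .12 90
```

```text
t 0.1 shift cm [ 51.48 -39.52   9.84] turn deg [-8.000e-02 -6.000e-02 -6.457e+01] q [-1.21  0.13  1.49  0.    1.52 -0.09] F [-0.5 -0.4  0.4] open 0.09288063556805297
```

```bash
python3 -m inch '[[[3.4,-2.6,0,0,0,0,1],[3.4,-2.6,0,0,0,0,1],[3.4,-2.6,0,0,0,0,1],[3.4,-2.6,0,0,0,0,1],[3.4,-2.6,0,0,0,0,1]]]' 40
python3 -m inch '[[[3.4,-2.6,0,0,0,0,1],[3.4,-2.6,0,0,0,0,1],[3.4,-2.6,0,0,0,0,1],[3.4,-2.6,0,0,0,0,1],[3.4,-2.6,0,0,0,0,1]]]'
python3 -m inch '[[[3.4,-2.6,0,0,0,0,1],[3.4,-2.6,0,0,0,0,1],[3.4,-2.6,0,0,0,0,1],[3.4,-2.6,0,0,0,0,1],[3.4,-2.6,0,0,0,0,1]]]'
python3 -m inch '[[[0,0,0,0,0,-8,1],[0,0,0,0,0,-8,1],[0,0,0,0,0,-8,1],[0,0,0,0,0,-8,1],[0,0,0,0,0,-8,1]]]'
python3 -m inch '[[[0,0,2,0,0,-8,1],[0,0,2,0,0,-8,1],[0,0,2,0,0,-8,1],[0,0,2,0,0,0,1],[0,0,0,0,0,0,1]]]'
python3 go.py .5527 .0367 .08 90
```

```text
t: 0.6
tool_pos: [0.3556, -0.3497, 0.2182]
orientation: [-3.064, -0.691, 0.0]
force: [0.5, 1.0, -0.2]
opening: 0.0576
t: 1.1
tool_pos: [0.4533, -0.1593, 0.2184]
orientation: [-3.064, -0.691, 0.0]
force: [0.5, 0.5, 0.5]
opening: 0.0177
t: 1.6
tool_pos: [0.551, 0.0311, 0.2182]
orientation: [-3.064, -0.692, 0.001]
force: [-0.0, 0.2, -0.9]
opening: 0.0005
t: 2.1
tool_pos: [0.5505, 0.0295, 0.2181]
orientation: [-2.638, -1.705, 0.001]
force: [0.6, -0.4, 0.6]
opening: 0.0002
t: 2.6
tool_pos: [0.5481, 0.0294, 0.1348]
orientation: [-2.229, -2.207, 0.007]
force: [-0.6, -0.4, 0.1]
opening: 0.0005
t 2.6 shift cm [0.73 0.49 5.48] turn deg [-0.38 -0.01 -0.58] q [-0.04  0.05  1.72 -0.    1.37 -0.03] F [-0.6 -0.4  0.1] open 0.00046260620501834313
```

```bash
python3 -m inch '[[[0.7,0.5,2,0,0,0,1],[0,0,2,0,0,0,1],[0,0,1.3,0,0,0,1],[0,0,0,0,0,0,1],[0,0,0,0,0,0,1]]]'
python3 go.py .5527 .0367 .0600 90
```

```text
t: 3.1
tool_pos: [0.556, 0.0362, 0.0863]
orientation: [2.233, 2.21, 0.0]
force: [0.1, 0.5, 1.4]
opening: 0.0006
t 3.1 shift cm [ 0.05 -0.34  2.63] turn deg [ 0.01  0.   -0.59] q [-0.03  0.12  1.75 -0.    1.27 -0.02] F [0.1 0.5 1.4] open 0.0005538386569856768
```

Run:
```python
from h import *
c=snap('side','side2'); cv2.imwrite('pics/crop4.png',cv2.resize(c['image'][170:290,250:370],None,fx=5,fy=5,interpolation=cv2.INTER_CUBIC))
```

```text
(no output)
```

View pics/crop4.png

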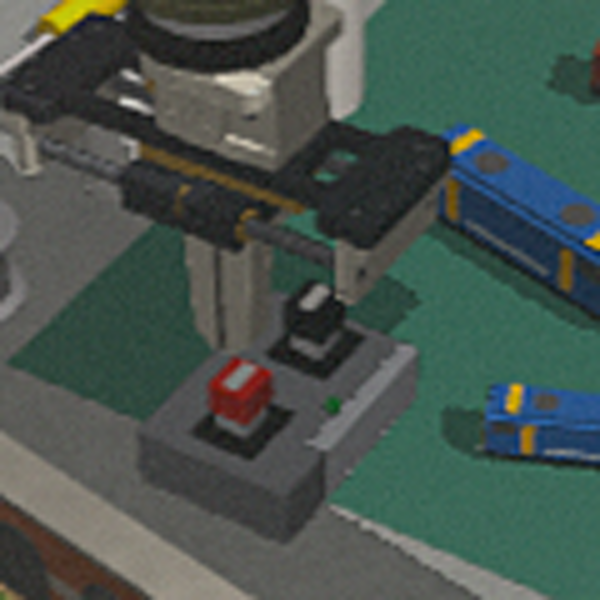

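Run:
```python
from h import *
c=dict(np.load('pics/side2.npz'))
for X in([.556,.0362,.0863],[.5527,.0367,.068],[.5525,-.0278,.068]): print(((proj(c,X)-[250,170])*5).round())
# two-view triangulation of label marks
t=dict(np.load('pics/top1.npz')); h=cv2.cvtColor(c['image'],cv2.COLOR_BGR2HSV); 
P=[np.array(k['K'])@np.c_[k['R'],k['t']] for k in(t,c)]
for a,b in(((279.5,210.5),(250+240/5,170+375/5)),((314.25,211.56),(250+313/5,170+297/5))):
    X=cv2.triangulatePoints(P[0],P[1],np.array(a),np.array(b,float)).ravel(); print(X[:3]/X[3])
```

```text
[228. 338.]
[235. 371.]
[309. 293.]
[0.55160021 0.03615163 0.06586321]
[ 0.551668   -0.02829749  0.06544573]
```

Crop 4: the closed fingertip is at (228,345), just above the red plug's top at (240,375), which matches the projection. Triangulation puts both plug tops at about z = 0.066, so I'm pressing now.

```bash
python3 -m inch '[[[0,-0.4,1.0,0,0,0,1],[0,0,0.8,0,0,0,1],[0,0,0.4,0,0,0,1],[0,0,0.3,0,0,0,1],[0,0,0.2,0,0,0,1]]]'
python3 -m inch '[[[0,0,0.1,0,0,0,1],[0,0,0,0,0,0,1],[0,0,0,0,0,0,1]]]'
```

```text
t: 3.65
tool_pos: [0.552, 0.0363, 0.0601]
orientation: [-2.232, -2.21, 0.0]
force: [-14.0, -0.8, 28.2]
opening: 0.0002
t: 3.95
tool_pos: [0.552, 0.0363, 0.0601]
orientation: [2.232, 2.21, -0.0]
force: [-12.3, -0.1, 22.7]
opening: 0.0004
```

```bash
python3 -m inch '[[[0,0,-2.5,0,0,0,1],[-3.2,0,0,0,0,0,1],[-3.2,0,0,0,0,0,1],[0,0,0,0,0,0,1],[0,0,0,0,0,0,1]]]'
python3 go.py .552 -.028 .0600 90
```

```text
t: 4.45
tool_pos: [0.551, -0.0281, 0.0823]
orientation: [-2.234, -2.208, 0.0]
force: [0.2, 0.4, -0.2]
opening: 0.0007
t 4.45 shift cm [0.01 0.1  2.23] turn deg [-0.03 -0.02 -0.68] q [-0.14  0.11  1.77  0.    1.27 -0.13] F [ 0.2  0.4 -0.2] open 0.00070748563926585
```

```bash
python3 -m inch '[[[0,0.1,0.8,0,0,0,1],[0,0,0.6,0,0,0,1],[0,0,0.4,0,0,0,1],[0,0,0.3,0,0,0,1],[0,0,0.3,0,0,0,1]]]'
python3 -m inch '[[[0,0,0,0,0,0,1],[0,0,0,0,0,0,1],[0,0,0,0,0,0,1]]]'
```

```text
t: 4.95
tool_pos: [0.5523, -0.0269, 0.06]
orientation: [-2.231, -2.211, -0.0]
force: [-16.2, 4.3, 38.2]
opening: 0.0006
t: 5.25
tool_pos: [0.5522, -0.0269, 0.0601]
orientation: [-2.231, -2.211, -0.0]
force: [-8.7, 2.8, 17.4]
opening: 0.0005
```

Both plugs stopped at z = 0.060 with well over 5 N. Next is the loco.

```bash
python3 -m inch '[[[0,0,-4,0,0,0,1],[0,0,-4,0,0,0,1],[-3.7,-1,0,0,0,0,-1],[-3.7,-1,0,0,0,0,-1],[-3.7,-1,0,0,0,0,-1]]]'
python3 -m inch '[[[-3.6,-1.1,0,0,0,0,-1],[0,0,0,0,0,-8,-1],[0,0,0,0,0,-8,-1],[0,0,0,0,0,-8,-1],[0,0,0,0,0,-8,-1]]]'
python3 -m inch '[[[0,0,0,0,0,-8,-1],[0,0,0,0,0,-8,-1],[0,0,0,0,0,-8,-1],[0,0,0,0,0,-8,-1],[0,0,0,0,0,-8,-1]]]'
python3 -m inch '[[[0,0,0,0,0,-2.5,-1],[0,0,0,0,0,0,-1],[0,0,0,0,0,0,-1]]]'
python3 go.py .5105 -.175 .08 165
python3 - <<'E'
from h import *
s=robot.read_state(); c=robot.read_camera('wrist'); cv2.imwrite('pics/w1.png',c['image']); print(c['K'],c['tool_from_camera'])
np.savez('pics/w1.npz',image=c['image'],K=c['K'],T=c['tool_from_camera'],p=s['tool_pos'],o=s['orientation'])
E
```

```text
t: 5.75
tool_pos: [0.5208, -0.139, 0.1387]
orientation: [2.23, 2.212, 0.0]
force: [-0.1, 0.7, 0.5]
opening: 0.02
t: 6.25
tool_pos: [0.5095, -0.1741, 0.138]
orientation: [-1.528, -2.744, 0.0]
force: [-0.6, -0.4, -0.0]
opening: 0.0599
t: 6.75
tool_pos: [0.5095, -0.1739, 0.138]
orientation: [-0.497, -3.101, -0.0]
force: [0.6, -0.2, 0.5]
opening: 0.0924
t: 7.05
tool_pos: [0.5096, -0.174, 0.1382]
orientation: [-0.441, -3.11, -0.0]
force: [0.3, -0.2, 0.4]
opening: 0.0927
t 7.05 shift cm [-0.12 -0.07  5.82] turn deg [ 0.   -0.04 -1.15] q [-0.42  0.02  1.76 -0.    1.37 -1.71] F [ 0.3 -0.2  0.4] open 0.0927459900340778
[[371.64829954   0.         323.9609922 ]
 [  0.         371.64829954 247.96669314]
 [  0.           0.           1.        ]] [[ 6.10520088e-04 -9.68545532e-01 -2.48835647e-01  6.92616559e-02]
 [ 9.99999810e-01  6.13019626e-04  6.74443236e-05  3.35379012e-04]
 [ 8.72182369e-05 -2.48835641e-01  9.68545722e-01 -1.65244400e-01]
 [ 0.00000000e+00  0.00000000e+00  0.00000000e+00  1.00000000e+00]]
```

View pics/w1.png

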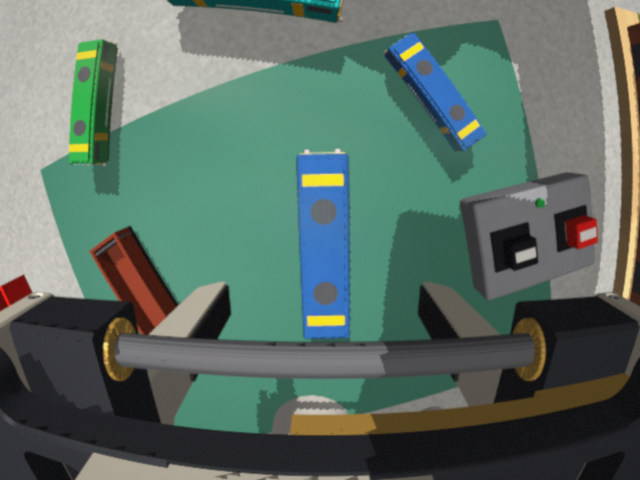

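Wrist view: the loco is centred between the open fingers, with roof bands at (323,180) and (325,321). The wagon at (140,280) is clear of the left finger.

```bash
cat > w.py <<'E'
from h import *
def wray(d,u,v,z):
    K=d['K'];x=(u-K[0,2])/K[0,0];y=(v-K[1,2])/K[1,1];r=np.hypot(x,y)
    v=np.array([x/r*np.sin(r),y/r*np.sin(r),np.cos(r)]); R=Ro.from_rotvec(d['o']).as_matrix()
    o=R@d['T'][:3,3]+d['p']; v=R@d['T'][:3,:3]@v; return o+v*(z-o[2])/v[2]
E
python3 - <<'E'
from w import *
d=dict(np.load('pics/w1.npz')); h=cv2.cvtColor(d['image'],cv2.COLOR_BGR2HSV); m=cv2.inRange(h,(20,120,120),(35,255,255))
k=np.zeros_like(m);k[165:335,295:355]=m[165:335,295:355]
n,l,s,ct=cv2.connectedComponentsWithStats(k); i=np.argsort(-s[1:,4])[:2]+1; print(ct[i],s[i,4])
P=[wray(d,*ct[j],.0505) for j in sorted(i,key=lambda j:-ct[j][1])]; v=P[0]-P[1]
print((P[0]+P[1])/2,np.linalg.norm(v),np.degrees(np.arctan2(v[1],v[0])))
E
```

```text
[[322.40723982 179.71266968]
 [325.36764706 320.19117647]] [442 340]
[ 0.5094195  -0.17360184  0.0505    ] 0.10372016684063655 -14.952314009600624
```

```bash
python3 -m inch '[[[0,0,3,0,0,-1,-1],[0,0,3,0,0,0,-1],[0,0,3,0,0,0,-1],[0,0,2,0,0,0,-1],[0,0,1.4,0,0,0,-1]]]' 25
python3 -m inch '[[[0,0,0,0,0,0,-1],[0,0,0,0,0,0,-1]]]'
python3 go.py .5097 -.174 .013 165
```

```text
t: 7.6
tool_pos: [0.5086, -0.1737, 0.0126]
orientation: [-0.413, -3.112, -0.001]
force: [-0.3, 0.3, -0.9]
opening: 0.0928
t: 7.8
tool_pos: [0.5102, -0.1744, 0.0152]
orientation: [0.413, 3.114, -0.0]
force: [-0.4, -0.0, 0.3]
opening: 0.0928
t 7.8 shift cm [0.05 0.03 0.22] turn deg [-0.    0.03 -0.09] q [-0.42  0.17  1.84 -0.    1.13 -1.73] F [-0.4 -0.   0.3] open 0.09275850806765201
```

```bash
python3 -m inch '[[[0,0,0.1,0,0,0,1],[0,0,0,0,0,0,1],[0,0,0,0,0,0,1],[0,0,0,0,0,0,1],[0,0,0,0,0,0,1]]]' 30
python3 -m inch '[[[0,0,0,0,0,0,1],[0,0,0,0,0,0,1],[0,0,0,0,0,0,1],[0,0,0,0,0,0,1],[0,0,0,0,0,0,1]]]'
python3 -m inch '[[[0,0,-1,0,0,0,1],[0,0,-2,0,0,0,1],[0,0,-3,0,0,0,1],[0,0,-3,0,0,0,1],[0,0,0,0,0,0,1]]]'
python3 -m inch '[[[0,0,-3,0,0,0,1],[0,0,-3,0,0,0,1],[0,0,-3,0,0,0,1],[0,0,0,0,0,0,1],[0,0,0,0,0,0,1]]]'
python3 go.py .5033 .2652 .19 170.6
python3 - <<'E'
from h import *
s=robot.read_state(); c=robot.read_camera('wrist'); cv2.imwrite('pics/w2.png',c['image'])
np.savez('pics/w2.npz',image=c['image'],K=c['K'],T=c['tool_from_camera'],p=s['tool_pos'],o=s['orientation'])
c=snap('side','side3'); a=cv2.resize(c['image'][120:320,260:460],None,fx=2.4,fy=2.4)
cv2.imwrite('pics/pair.png',np.hstack([a,cv2.resize(dict(np.load('pics/w2.npz'))['image'][80:400,220:430],(315,480))]))
E
```

```text
t: 8.3
tool_pos: [0.5099, -0.1744, 0.0139]
orientation: [0.412, 3.114, -0.0]
force: [-0.3, -1.1, 0.5]
opening: 0.0577
t: 8.8
tool_pos: [0.5097, -0.1743, 0.0136]
orientation: [-0.412, -3.114, 0.0]
force: [-0.1, 0.2, 0.1]
opening: 0.036
t: 9.3
tool_pos: [0.5128, -0.1756, 0.1091]
orientation: [0.411, 3.107, -0.004]
force: [0.8, 0.3, -1.8]
opening: 0.0359
t: 9.8
tool_pos: [0.5097, -0.1743, 0.1928]
orientation: [-0.412, -3.114, -0.0]
force: [0.1, 0.9, -3.6]
opening: 0.036
t 9.8 shift cm [12.04 42.27  0.28] turn deg [ 0.   -0.   -5.67] q [-0.42 -0.02  1.69  0.    1.47 -1.73] F [ 0.1  0.9 -3.6] open 0.03598993367253622
```

View pics/pair.png

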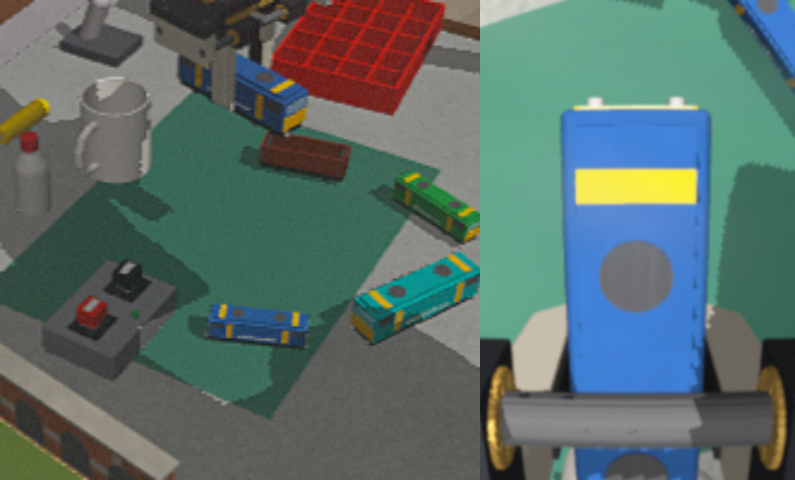

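Left: the loco is held level and high, the bench objects are undisturbed, and both plugs sit low. Right: the loco is square in the jaws. Now I carry it across at about 0.18 m underside height.

```bash
python3 -m inch '[[[0.4,1.4,0,0,0,0,1],[0.8,2.8,0,0,0,0,1],[0.8,2.8,0,0,0,0,1],[0.8,2.8,0,0,0,0,1],[0.8,2.8,0,0,0,0,1]]]'
python3 -m inch '[[[0.8,2.8,0,0,0,0,1],[0.8,2.8,0,0,0,0,1],[0.8,2.8,0,0,0,0,1],[0.8,2.8,0,0,0,0,1],[0.8,2.8,0,0,0,0,1]]]'
python3 -m inch '[[[0.8,2.8,0,0,0,0,1],[0.8,2.8,0,0,0,0,1],[0.8,2.8,0,0,0,0,1],[0.8,2.8,0,0,0,0,1],[0.8,2.8,0,0,0,0,1]]]'
python3 -m inch '[[[0.5,1.7,0,0,0,-1.7,1],[0,0,0,0,0,-2,1],[0,0,0,0,0,-2,1],[0,0,0,0,0,0,1],[0,0,0,0,0,0,1]]]'
python3 go.py .5033 .2652 .10 170.6
python3 - <<'E'
from h import *
s=robot.read_state(); c=robot.read_camera('wrist'); cv2.imwrite('pics/w3.png',c['image'])
np.savez('pics/w3.npz',image=c['image'],K=c['K'],T=c['tool_from_camera'],p=s['tool_pos'],o=s['orientation'])
E
```

```text
t: 10.4
tool_pos: [0.5065, -0.0412, 0.1919]
orientation: [-0.412, -3.112, -0.001]
force: [0.0, -0.0, -2.7]
opening: 0.0357
t: 10.9
tool_pos: [0.5041, 0.1042, 0.1919]
orientation: [-0.411, -3.112, 0.001]
force: [0.8, -0.1, -2.1]
opening: 0.0357
t: 11.4
tool_pos: [0.5017, 0.2495, 0.1918]
orientation: [-0.411, -3.112, 0.002]
force: [0.6, -0.2, -2.2]
opening: 0.0361
t: 11.9
tool_pos: [0.5024, 0.2655, 0.1929]
orientation: [-0.257, -3.13, 0.001]
force: [0.1, 0.2, -2.5]
opening: 0.0356
t 11.9 shift cm [-0.1  -0.01  9.29] turn deg [-0.04 -0.06  0.01] q [ 0.4   0.06  1.61 -0.    1.47 -1.01] F [ 0.1  0.2 -2.5] open 0.035579617369837065
```

View pics/w3.png

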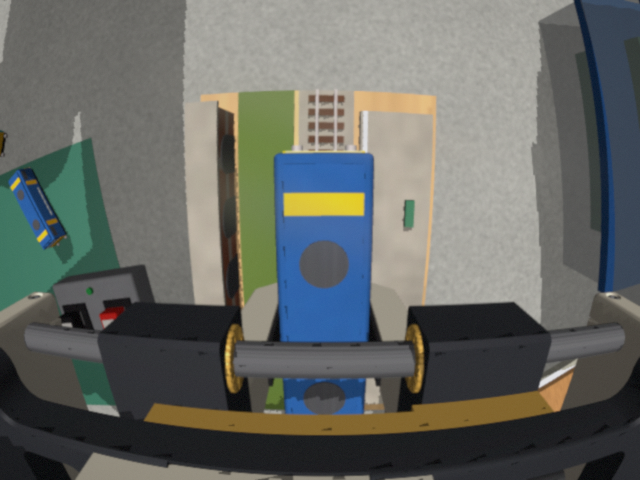

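Wrist view: the loco is over the track with both rails visible ahead, at about (318,115) and (335,115). I'll measure rail alignment and grasp offsets from this.

Run:
```python
from w import *
d=dict(np.load('pics/w3.npz')); im=d['image'];g=im.astype(int)
hs=cv2.cvtColor(im,cv2.COLOR_BGR2HSV)
R=Ro.from_rotvec(d['o']); psi=np.degrees(np.arctan2(*R.as_matrix()[[1,0],0])); print('psi',psi)
# band on held loco (roof at tcp z + .0505-.0137)
m=cv2.inRange(hs,(22,150,120),(32,255,255)); m[:185]=0;m[225:]=0;m[:,:275]=0;m[:,375:]=0
ys,xs=np.nonzero(m); zr=d['p'][2]+.0505-.0137
P=wray(d,xs.mean(),ys.mean(),zr); print('band tool',R.inv().apply(P-d['p']))
# pitch check: apparent band width
for r in (200,205,210):
    c=np.nonzero(m[r])[0]; print('band width',np.linalg.norm(wray(d,c[0]-.5,r,zr)-wray(d,c[-1]+.5,r,zr)))
# rails: ballast region, low saturation bright columns
for r in range(96,146,8): 
    print(r,im[r,308:345].mean(1).astype(int).tolist())
```

```text
psi 170.61035298118088
band tool [ 0.05209454  0.00033749 -0.03674745]
band width 0.027194227746689965
band width 0.027256549740901335
band width 0.02732241536788811
96 [132, 104, 93, 92, 90, 89, 102, 138, 178, 185, 159, 113, 90, 87, 88, 86, 88, 88, 89, 88, 93, 91, 92, 90, 90, 104, 147, 179, 177, 145, 107, 95, 94, 94, 94, 105, 136]
104 [153, 158, 161, 159, 145, 132, 132, 157, 185, 190, 178, 170, 163, 143, 133, 133, 133, 143, 150, 152, 155, 162, 166, 159, 140, 138, 170, 190, 186, 169, 157, 159, 152, 134, 136, 154, 163]
112 [122, 97, 89, 88, 87, 88, 103, 149, 183, 178, 143, 104, 89, 87, 88, 87, 86, 88, 88, 89, 89, 88, 85, 86, 90, 110, 157, 183, 170, 134, 100, 91, 91, 89, 89, 107, 142]
120 [168, 167, 167, 166, 167, 166, 168, 177, 188, 180, 166, 164, 165, 166, 163, 162, 159, 161, 162, 164, 164, 164, 164, 165, 164, 160, 172, 186, 177, 162, 165, 169, 168, 171, 169, 168, 169]
128 [115, 96, 91, 93, 92, 92, 107, 153, 181, 173, 137, 106, 102, 96, 95, 95, 97, 100, 100, 99, 99, 98, 98, 98, 99, 118, 157, 181, 168, 129, 102, 97, 98, 98, 102, 123, 150]
136 [133, 108, 99, 98, 98, 100, 117, 159, 184, 176, 143, 115, 109, 108, 108, 109, 109, 109, 107, 109, 109, 109, 109, 111, 114, 133, 165, 184, 170, 132, 117, 117, 115, 118, 124, 139, 154]
144 [163, 161, 152, 128, 120, 124, 141, 172, 189, 183, 162, 139, 122, 120, 124, 126, 133, 141, 144, 150, 159, 156, 135, 124, 121, 136, 165, 187, 179, 152, 146, 127, 117, 115, 121, 138, 152]
```

Run:
```python
from w import *
d=dict(np.load('pics/w3.npz')); im=d['image'].astype(float).mean(2); R=Ro.from_rotvec(d['o'])
Q=[]
for r in (94,96,98,110,112,114,128,130,136,138):
    e=[]
    for a in(311,329):
        w=im[r,a:a+12]-130; w=np.clip(w,0,None); e.append((w*np.arange(a,a+12)).sum()/w.sum())
    X=[wray(d,u,r,.025) for u in e]; m=(X[0]+X[1])/2; Q.append(np.r_[m,np.linalg.norm(X[0]-X[1])])
Q=np.array(Q); T=R.inv().apply(Q[:,:3]-d['p']); p=np.polyfit(T[:,0],T[:,1],1)
print('gauge',Q[:,3].mean(),'pts tool mm',(T[:,:2]*1000).round(1).tolist(),'angle',np.degrees(np.arctan(p[0])),'mean world',Q.mean(0)[:3])
u=np.array([np.cos(np.radians(-9.4)),np.sin(np.radians(-9.4))]); n=np.array([-u[1],u[0]])
print('track lateral here',n@Q.mean(0)[:2],'stop est lateral',n@[.5033,.2652],'tcp',n@d['p'][:2])
# board front edge (x=-170) at column ~325 top plate z .018
for uv in((325,91),(280,91)): X=wray(d,*uv,.018); print('front edge',X,'stop from it',u@([.5033,.2652]-X[:2]))
```

```text
gauge 0.016535068946326854 pts tool mm [[124.0, 2.0], [122.2, 2.3], [120.3, 2.2], [109.3, 2.0], [107.5, 2.0], [105.7, 2.0], [93.1, 1.9], [91.2, 2.0], [85.8, 1.9], [84.1, 1.8]] angle 0.3967711566278776 mean world [0.39963672 0.28440762 0.025     ]
track lateral here 0.34585968967352043 stop est lateral 0.3438408940543768 tcp 0.34400136114922697
front edge [0.37621618 0.28755765 0.018     ] stop from it 0.1290289451323479
front edge [0.3689257  0.24744611 0.018     ] stop from it 0.12967027496610525
```

```bash
python3 -m inch '[[[-0.2,0.1,3,0,0,0.2,1],[0,0,3,0,0,0,1],[0,0,2,0,0,0,1],[0,0,2,0,0,0,1],[0,0,0,0,0,0,1]]]'
python3 -m inch '[[[0,0,2,0,0,0,1],[0,0,1.5,0,0,0,1],[0,0,0,0,0,0,1],[0,0,0,0,0,0,1],[0,0,0,0,0,0,1]]]'
python3 go.py .5039 .2663 .0487 170.4
```

```text
t: 12.45
tool_pos: [0.5026, 0.265, 0.09]
orientation: [-0.263, -3.125, 0.005]
force: [0.1, -0.4, -2.9]
opening: 0.0359
t: 12.95
tool_pos: [0.5058, 0.2666, 0.0599]
orientation: [0.262, 3.129, 0.001]
force: [-0.1, -0.4, -2.4]
opening: 0.0358
t 12.95 shift cm [ 0.18 -0.06  1.12] turn deg [0.05 0.08 0.02] q [ 0.4   0.19  1.73 -0.    1.23 -1.01] F [-0.1 -0.4 -2.4] open 0.03582884282991845
```

```bash
python3 -m inch '[[[0.1,0,0.6,0,0,0,1],[0,0,0.4,0,0,0,1],[0,0,0,0,0,0,1],[0,0,0,0,0,0,1],[0,0,0,0,0,0,1]]]'
python3 go.py .5039 .2663 .0487 170.4
python3 - <<'E'
from h import *
s=robot.read_state(); c=robot.read_camera('wrist'); cv2.imwrite('pics/w4.png',c['image'])
np.savez('pics/w4.npz',image=c['image'],K=c['K'],T=c['tool_from_camera'],p=s['tool_pos'],o=s['orientation'])
c=snap('side','side4'); a=cv2.resize(c['image'][250:410,140:350],(630,480),interpolation=cv2.INTER_CUBIC); cv2.imwrite('pics/side4c.png',a)
snap('top','top4')
E
```

```text
t: 13.45
tool_pos: [0.5041, 0.2665, 0.0487]
orientation: [0.262, 3.131, 0.0]
force: [1.3, -0.9, -3.4]
opening: 0.0358
t 13.45 shift cm [ 0.02 -0.02  0.  ] turn deg [0.   0.   0.03] q [ 0.4   0.2   1.74  0.    1.21 -1.01] F [ 1.3 -0.9 -3.4] open 0.035798417779173974
```

View pics/side4c.png

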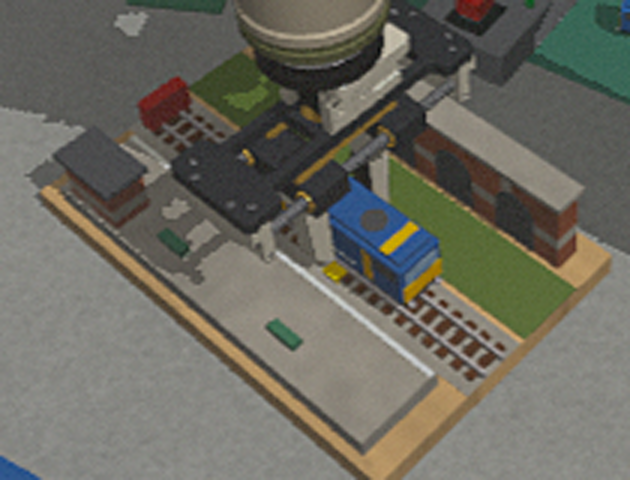

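View pics/w4.png

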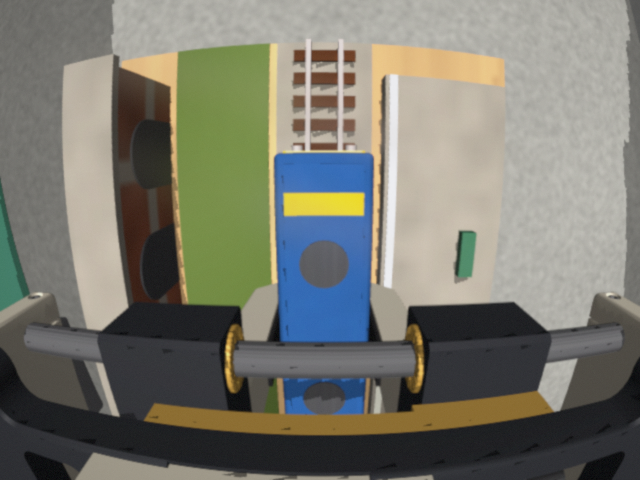

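The final views show the loco level just above the rails and parallel to them. Wrist: rails at about (308,100) and (340,100), centred on the loco at column 324. I'll quantify this.

Run:
```python
from w import *
d=dict(np.load('pics/w4.npz')); im=d['image'].astype(float).mean(2); R=Ro.from_rotvec(d['o']); hs=cv2.cvtColor(d['image'],cv2.COLOR_BGR2HSV)
Q=[]
for r in (54,56,58,76,78,80,100,102,104,124,126):
    e=[]
    for a in(301,333):
        w=np.clip(im[r,a:a+14]-140,0,None); e.append((w*np.arange(a,a+14)).sum()/w.sum())
    X=[wray(d,u,r,.025) for u in e]; Q.append(np.r_[(X[0]+X[1])/2,np.linalg.norm(X[0]-X[1])])
Q=np.array(Q); T=R.inv().apply(Q[:,:3]-d['p']); p=np.polyfit(T[:,0],T[:,1],1)
print('gauge',Q[:,3].mean(),'lat mm',(T[:,1]*1000).round(1),'angle',np.degrees(np.arctan(p[0])),'lat at x=0',p[1]*1000)
X=wray(d,324,43,.018); print('front edge tool x',R.inv().apply(X-d['p'])[0])
m=cv2.inRange(hs,(22,150,120),(32,255,255)); m[:185]=0;m[225:]=0;m[:,:275]=0;m[:,375:]=0
ys,xs=np.nonzero(m); print('band tool',R.inv().apply(wray(d,xs.mean(),ys.mean(),d['p'][2]+.0368)-d['p']))
for f in('top1','top4'):
    c=dict(np.load(f'pics/{f}.npz')); h=cv2.cvtColor(c['image'],cv2.COLOR_BGR2HSV)
    for n,lo,hi,b in(('wagon',(0,90,40),(12,255,255),(455,210,495,280)),('red',(0,0,150),(180,60,255),(272,204,290,218)),):
        k=cv2.inRange(h,lo,hi)[b[1]:b[3],b[0]:b[2]]; y,x=np.nonzero(k); print(f,n,x.mean()+b[0],y.mean()+b[1],len(x))
```

```text
gauge 0.01639859853553269 lat mm [0.5 0.5 0.5 0.3 0.3 0.3 0.3 0.3 0.3 0.2 0.2] angle 0.4101703955912444 lat at x=0 -0.4201594512449337
front edge tool x 0.1298459297119127
band tool [ 0.05209758  0.00030532 -0.03680261]
top1 wagon 474.4328205128205 244.14153846153846 975
top1 red 276.77777777777777 210.38888888888889 18
top4 wagon 474.21464393179537 244.24774322968906 997
top4 red nan nan 0<stdin>:17: RuntimeWarning: Mean of empty slice.
  ret = ret.dtype.type(ret / rcount)
```

```bash
python3 -c "
from plant import robot
print(robot.close_job()); s=robot.read_state(); print(s['t'],s['tool_pos'],s['opening'])"
```

```text
the job is handed in; nothing more can be done
None
the job is handed in; nothing more can be done
```

The job is handed in, at about 13.6 s on the robot's clock. Both plugs are pressed home, and the arm is still holding the locomotive over the yellow sleeper.

- **Plugs:** I pressed red, then black. Each stopped with the fingertip at 60 mm above the bench while pushing about 17–38 N, well over the 5 N friction, so both should be against the stop. I didn't confirm this in a closing picture: my numeric check of the red plug's label found no matching pixels in the last top view. That check doesn't tell us anything either way.
- **Locomotive path:** I gripped it across its middle at 30 N and carried it with its underside about 180 mm up, well over the 85 mm wall. No force reading suggested contact with the board.
- **Final position:** The grip had not slipped. Measured from the wrist camera:

| Check | Result |
|---|---|
| Sideways from the rail centre line | about 0.4 mm |
| Turned from the rails | about 0.4° |
| Middle from the board's front edge | 129.8 mm (130 mm wanted) |
| Wheels above the rails (worked out from tool height) | about 10 mm |

- **Other objects:** The wagon is where it was, within 0.3 pixel in the top view. The mug, reel and bottle were never approached, but I did not measure them again.
- **Disagreement:** Estimates of the track's direction ranged from -9.0° to -10.0°. I set the locomotive to about -9.6°, between them.

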